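# Swing the support bar of a board carrier into line about its post

## Robot

A 7-joint arm with a two-finger parallel gripper is mounted at the origin on a cart in front of the work surface, level with it; the furniture and walls round the work are solid. World frame = base frame: x ahead of the robot, y to its left, z up, the work surface at z = 0. Lengths are in m, angles in rad, forces in N, time in s.
With the tool pointing down it reaches from about 0.425 to 0.925 m from the base axis. Payload 6.8 kg.
Tool frame: the origin (TCP) lies midway between the tips of the shut fingers; the grasp point (between the pads) lies 19 mm behind it; z points along the fingers, y is the line along which they close (so a half turn about z gives the same grasp; the last joint's range is limited). The gripper opens to 88 mm and grips with 3 to 60 N. Pads are 20 mm wide; open, the fingers measure 115 mm over their backs; the gripper's body (75 mm by 178 mm) begins 61 mm behind the grasp point.
Start: joints at [-1.338, 0.477, 0.022, 1.555, -0.011, 1.109, -0.083], TCP at [0.226, 0.636, 0.183] pointing down, gripper open.
Joint ranges: [-2.96, 2.96], [-0.34, 2.1], [-1.41, 1.46], [0.24, 2.44], [-1.37, 4.51], [0.17, 1.92], [-2.96, 2.96]. Speed limits (rad/s): [2.39, 2.39, 3.14, 3.14, 3.14, 3.14, 3.14].

## Interface

Orientations are given as a 3x3 rotation matrix whose columns are the frame's x, y, z axes.
In Python, from rig import * gives the robot as it stands. The module is installed in compiled form; this text tells all that it offers.
- The arm moves only by the tool jog_arm, never from a script. Its argument "motion" is text: rows parted by semicolons, each of 6 numbers parted by spaces: the shift along the tool's x, y, z in mm, then the turn, a rotation vector about the tool's x, y, z in rad. In form: x y z wx wy wz; .... A call has 1 to 10 rows; each row shifts and turns the commanded pose from where the row before left it, along the tool's axes as they then stand; what a row does not reach is not made up. A row lasts 1/8 s, in which the tool goes at most 62.5 mm and 10.7 degrees, less where a joint would pass 70% of its speed; a pose out of reach is approached as far as the arm can. A call with a gripper value outside its range is refused whole. "hand" is the finger opening in mm, from 0 to 87.8, set as the call begins (left out, the last holds). The fingers move at their own pace and stop on an object; the grip force is fixed at half the most. Time passes only in rows, so rows that do not move let the fingers close. It gives the time, the measured TCP pose, the force, the opening and the grip force at its end, in the units of the state.
- read_state(): the state, without advancing time (a new reading comes with each control period).
- snapshot(name): name is "scene" or "top" or "wrist"; returns the picture (400x640x3 uint8, blue, green, red); there is no depth.
- camera_info(name): a dict with "fov_y" (degrees; the focal length in pixels is half the picture's height over the tangent of half this angle, whatever the lens; pixels are square), "cx", "cy" (the principal point, pixels), "extrinsics" (4x4, takes a point from world to camera coordinates). Camera axes: x right, y down, z forward; pixel columns grow to the right and rows downward; lengths in m; the calibration is good to about 2 mm. A picture is of the moment at which its call begins: read the wrist's pose just before it. camera_info takes no time and is no camera call; for the wrist camera it gives the pose at the moment of the call.
- finish_job(): hands the job in; it is judged then, once.
The state is a dict: "t": time; "q": joint angles; "qd": joint speeds; "effort": joint torques, N m; "tool_pos": TCP position; "orientation": TCP orientation; "contact_force": force on the tool from outside, world axes, zero at the start; "wrist_torque": the same for the moment, N m; "width": finger opening in m; "grasp_force": force on a finger pad.
Only numpy, scipy, OpenCV 4.12 (cv2) and the standard library are available. Lean on these libraries where they do the work, as an engineer would, in place of code of your own. Each camera call takes 0.05 s, during which the arm holds its last target. There are 200 camera calls.

## Task

Put the loose support bar of the board carrier into its working line: slide it up to the post until its V notch sits on the post, then, keeping the notch on the post, swing the bar about it past the sprung roller until it meets the rubber buffer of the stop screw. The screw is set differently every time, so feel for it and press the bar on the buffer with about 15 N for half a second (never more than 20 N on the buffer or 25 N on the post); then let go and leave the bar held between buffer and roller, and leave the bottle, tin and tape roll alone.

Things in the scene. Friction and masses are not known exactly. Their poses are not given: they have to be found in the camera images.
- carrier: Grey fixed base plate, 289 x 184 x 6 mm, on the bench (top face at z = 6 mm), spanning x -32 to 257, y -66 to 118 mm. Origin on the bench right under the post's axis. Its +x axis is the working line, from the post to the roller catch; +y points to the side where the bar lies at the start.
- catch_rest (a point): Axis point of the catch's roller at rest (carrier x 187, y +12 mm, mid height of the bar). Free-turning upright roller, 18 mm diameter, sprung towards the post; the bar's pointed end pushes it back up to 12 mm along +x (5 to 8 N) in passing. Once past, it holds the bar on the buffer with a few N and pushes it to the post with 5 to 8 N. Housing x 211 to 254, y -5 to 29, 40 mm high.
- post_axis (a point): Point on the axis of the fixed upright steel post (12 mm diameter, top 40 mm above the bench), 17 mm above the bench: the middle height of the bar. The pivot.
- post: The same post; origin on its axis at the top face of the plate, axes as the carrier.
- stop_block: Dark fixed block 26 x 16 x 34 mm on the plate; origin at the centre of its underside, carrier x 160, y -51 mm; axes as the carrier. Carries the stop screw, which points along +y at the bar's mid height and ends in a 14 mm rubber buffer.
- stop_mid (a point): Where the tip of the buffer is at a middle setting of the screw (carrier x 160, y -17 mm, mid height of the bar): there it would just meet the side of a bar exactly on the working line. The true setting, not measured, is up to 7 mm either way along y. The buffer gives 1 mm for every 8 N, up to 6 mm.
- bar: Loose aluminium bar flat on the plate, 34 mm wide, 22 mm high, 198 mm long, 0.17 to 0.34 kg. Origin on its underside, on the centre line; +x points from the notched end to the blunt-pointed end (tip at x = 95 mm). 90 degree V notch at the -x end, mouth about 31 mm between two flared ears. Starts 0.34 to 0.54 rad anticlockwise (from above) from the working line, notch 20 to 50 mm from the post.
- bar_grip (a point): Place to grip the bar across its 34 mm width: on the centre line at half height (11 mm over its underside), 105 mm from the notch point, 10 mm from the bar's origin to the pointed end. Axes as the bar. A hand gripping here loads the buffer also by its twist; a push with shut fingers on the bar's +y side, 160 mm from the notch point, goes straight to the buffer, the roller adding 1 to 4 N.
- bar_notch (a point): The point of the bar, at half height, that lies on the post's axis when both faces of the V notch touch the post. 95 mm from the bar's origin towards -x.
- bottle_flux: Small upright bottle, 35 mm diameter, 102 mm high, origin at its underside. Bystander.
- tin_tip: Round tin, 50 mm diameter, 24 mm high, origin at its underside. Bystander.
- tape_heat: Small roll of tape lying flat, 58 mm diameter, 16 mm high, origin at its underside. Bystander.

How it is judged:
On the way, in this order (a step that is already met when the one before it is completed fails the run):
1. the bar's notch sits on the post (within 4 mm, touching) while the bar is still turned more than 0.25 rad out of line (horizontal distance between bar_notch and post_axis below 0.004 m and contact force between bar and post above 0.5 N and angle between the x axis of bar and the x axis of carrier, either way round above 0.25 rad), for 0.1 s.
2. the bar swings about the post: notch still on it (within 4 mm) at 0.10 to 0.22 rad from the line (horizontal distance between bar_notch and post_axis below 0.004 m and angle between the x axis of bar and the x axis of carrier, either way round between 0.1 and 0.22 rad), for 0.05 s.
3. the bar, notch on the post and in line, is pressed on the stop's buffer with more than 10 N for 0.3 s (horizontal distance between bar_notch and post_axis below 0.004 m and angle between the x axis of bar and the x axis of carrier, either way round below 0.09 rad and contact force between bar and stop_block above 10 N), for 0.3 s.
At the end, for the whole second after the job is handed in: The bar lies flat (within 0.05 rad) and still in its working line (within 0.07 rad of the carrier's x), its notch within 4 mm of the post's axis point, and it rests on the stop's buffer (more than 0.3 N), held there by the roller (horizontal distance between bar_notch and post_axis below 0.004 m and angle between the x axis of bar and the x axis of carrier, either way round below 0.07 rad and contact force between bar and stop_block above 0.3 N and angle between bar's own z axis and vertical below 0.05 rad and linear speed of bar below 0.01 m/s); the robot touches nothing.
It fails at once if the post is loaded by the bar with more than 25 N (contact force between bar and post above 25 N).
It fails at once if the stop is loaded by the bar with more than 20 N (contact force between bar and stop_block above 20 N).
It fails at once if the bottle, the tin or the tape roll is moved by more than 15 mm (distance of any of bottle_flux, tin_tip, tape_heat from where it was at the start of the episode above 0.015 m).
It also fails if it takes over 70 s, if anything falls off the work surface, if the arm or the gripper's body presses on something with over 40 N, if the wrist force passes 120 N, or if a joint passes its speed limit or range.

## Working session

There is one attempt and no reset: what is moved stays moved. The work goes in short steps, Python scripts to look and compute and a tool call to move; the robot and the scene stay as the last step left them, time stands still between calls to the robot, and variables do not carry over. Pictures are saved under pics/ and viewed, at most 10 in all, crops included, and the job is handed in when it is done.

Besides the shell and the picture viewer there is one more tool, called after "Emit:" as name(argument=value, ...) on one line, values as JSON. jog_arm: Moves the arm, as the interface text tells. Its arguments: {"type":"object","properties":{"motion":{"type":"string"},"hand":{"type":"number"}},"required":["motion"]}

```bash
mkdir -p pics; python3 - <<'E'
from rig import *
import cv2
s=read_state();print({k:(v.tolist() if hasattr(v,'tolist') else v) for k,v in s.items()})
for n in("top","scene"):
    im=snapshot(n);cv2.imwrite(f"pics/{n}0.png",im);c=camera_info(n);print(n,c)
E
```

```text
{'t': 0.0, 'q': [-1.3381076392606455, 0.4778068483653965, 0.022349198947326936, 1.5564038416654429, -0.011486430867824377, 1.1093106192482869, -0.0831165940062645], 'qd': [0.00017176068112546318, -0.00015691933379260726, 0.001234746327550242, 0.0003766625904974754, -0.0016279394453841008, -9.627342012081158e-05, -0.0015495957239764293], 'effort': [0.00010020519539466477, -58.28567147254944, 1.5350915864109993, -27.259790897369385, -0.0542644236702472, 0.017180383438244462, 0.0001267033258045558], 'tool_pos': [0.22541405059837788, 0.63555170263665, 0.18179756441791853], 'orientation': [[-0.9424924393914956, 0.3342271559651525, -0.00045815424611725175], [0.33422743628021606, 0.9424908432830328, -0.0017410241788739869], [-0.00015009137799484727, -0.0017940298444870946, -0.9999983794634346]], 'contact_force': [0.08488616437215812, 0.3406164345479792, 1.0904734219609344], 'wrist_torque': [-0.02221822376531765, -0.029033742266053222, 0.04012652564949504], 'grasp_force': 0.0, 'width': 0.08771529415702083}
top {'fov_y': 45.05943956795688, 'cx': 321.38859204500267, 'cy': 196.86380684972823, 'extrinsics': array([[ 0.01723894, -0.99982544, -0.00720504,  0.06519669],
       [-0.98061381, -0.01550004, -0.19533636,  0.67548493],
       [ 0.19519059,  0.01043275, -0.98070984,  1.05640454],
       [ 0.        ,  0.        ,  0.        ,  1.        ]])}
scene {'fov_y': 50.45172060938402, 'cx': 322.2281683481802, 'cy': 202.05555279697865, 'extrinsics': array([[ 0.74781418, -0.6637444 , -0.01474215, -0.46360387],
       [-0.34372066, -0.3680678 , -0.86393414,  0.27961278],
       [ 0.56800534,  0.65112938, -0.50338898,  0.54657985],
       [ 0.        ,  0.        ,  0.        ,  1.        ]])}
```

View pics/top0.png

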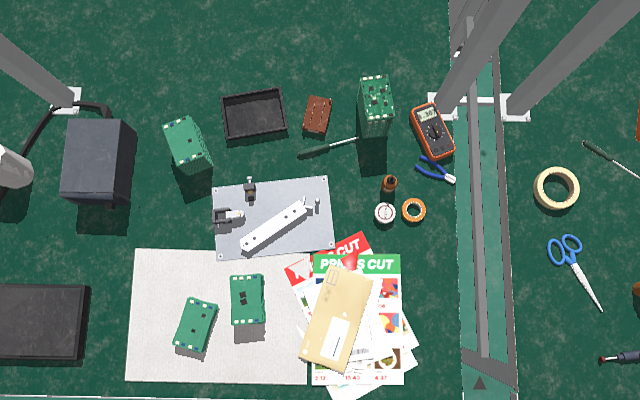

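View pics/scene0.png

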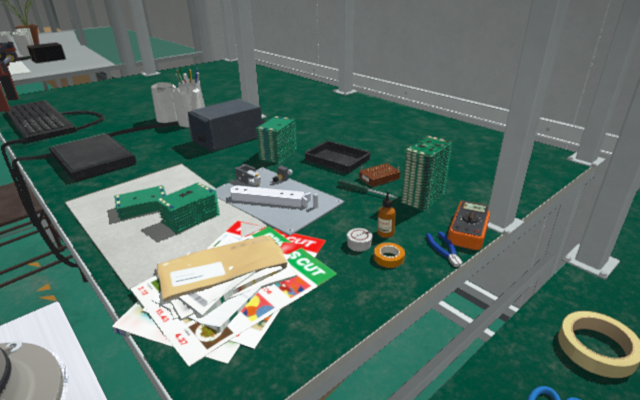

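The top view shows the plate with corners near (212,190), (328,177), (335,247) and (218,260). The post is at about (317,205), the bar runs from the notch at (305,205) to the tip at (242,247), the catch is at (228,215), the stop at (250,188). The bottle, tin and tape are to the right of the post, at about (388,183), (384,213) and (413,210).

```bash
python3 - <<'E'
import cv2
im=cv2.imread("pics/top0.png")[168:268,205:345]
cv2.imwrite("pics/crop1.png",cv2.resize(im,None,fx=5.7,fy=5.7,interpolation=cv2.INTER_CUBIC))
E
```

```text
(no output)
```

View pics/crop1.png

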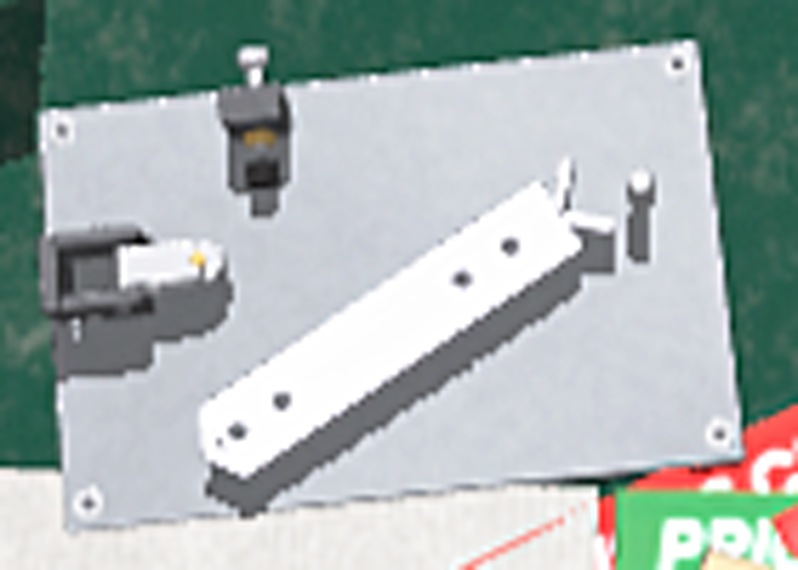

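The crop (5.7x, offset 205,168) shows the plate corners at (38,108), (697,40), (742,460) and (68,530). The post top is at (641,182). The bar holes on the centre line run from (238,431) to (511,245), the bar tip is at about (206,453) and the ear ends are at (567,160) and (612,222).

```bash
cat > h.py <<'E'
from rig import *
import numpy as np, cv2
from scipy.spatial.transform import Rotation as R
def ray(n,px,z,c=None):
    c=c or camera_info(n);f=200/np.tan(np.radians(c["fov_y"])/2)
    E=np.array(c["extrinsics"]);px=np.atleast_2d(px).astype(float)
    d=np.c_[(px[:,0]-c["cx"])/f,(px[:,1]-c["cy"])/f,np.ones(len(px))]@E[:3,:3]
    o=-E[:3,:3].T@E[:3,3]
    return o+d*((z-o[2])/d[:,2])[:,None]
def proj(n,P,c=None):
    c=c or camera_info(n);f=200/np.tan(np.radians(c["fov_y"])/2)
    E=np.array(c["extrinsics"]);q=np.atleast_2d(P)@E[:3,:3].T+E[:3,3]
    return np.c_[q[:,0]/q[:,2]*f+c["cx"],q[:,1]/q[:,2]*f+c["cy"]]
def fit2(a,b): # b=R a+t planar
    A=a-a.mean(0);B=b-b.mean(0)
    th=np.arctan2((A[:,0]*B[:,1]-A[:,1]*B[:,0]).sum(),(A*B).sum())
    M=np.array([[np.cos(th),-np.sin(th)],[np.sin(th),np.cos(th)]])
    return th,b.mean(0)-M@a.mean(0),M
E
python3 - <<'E'
from h import *
u=lambda L:(np.array(L,float)+.5)/5.7+[205,168]-.5
c=camera_info("top")
P=ray("top",u([(38,108),(697,40),(742,460),(68,530)]),.006,c)[:,:2]
C=np.array([(257,-66),(-32,-66),(-32,118),(257,118)])/1e3
th,t,M=fit2(C,P);print("carrier",th,t,"res mm",((C@M.T+t-P)*1e3).round(1).tolist())
print("post",ray("top",u([(641,182)]),.04,c))
H=ray("top",u([(238,431),(283,401),(462,279),(511,245),(206,453),(567,160),(612,222)]),.028,c)[:,:2]
print("bar pts in carrier mm",((H-t)@M*1e3).round(1).tolist())
d=H[0]-H[3];d/=np.linalg.norm(d);yaw=np.arctan2(d[1],d[0]);print("yaw",yaw,yaw-th)
n=H[4]-.19*d;print("notch world",n,"carrier",(n-t)@M*1e3,"grip",n+.105*d)
print("hole->tip",[(H[4]-h)@d*1e3 for h in H])
O=ray("top",[(388,190),(384,213),(413,210)],.01,c);print("bystanders",((O[:,:2]-t)@M*1e3).round(0).tolist())
s=read_state();print("tool x yaw",np.arctan2(s["orientation"][1][0],s["orientation"][0][0]))
print(camera_info("wrist"))
E
```

```text
carrier 1.692605644494428 [0.67409872 0.08716919] res mm [[0.2, 0.5], [0.6, -1.0], [0.1, -1.6], [-0.9, 2.0]]
post [[0.6730458 0.0868845 0.04     ]]
bar pts in carrier mm [[177.2, 85.9], [157.6, 75.4], [78.8, 32.1], [57.0, 19.8], [191.1, 93.6], [30.0, -14.0], [13.7, 14.5]]
yaw 2.195097004044305 0.502491359549877
notch world [0.66902174 0.11132385] carrier [24.59257992  2.10437651] grip [0.60764609 0.19651792]
hole->tip [np.float64(15.89864763104658), np.float64(38.12143507088859), np.float64(128.0481355248065), np.float64(153.07036941041957), np.float64(0.0), np.float64(193.02874739433557), np.float64(193.54158756726054)]
bystanders [[-176.0, -10.0], [-159.0, 46.0], [-230.0, 46.0]]
tool x yaw 2.800810655289919
{'fov_y': 59.30264561888128, 'cx': 317.7170151915966, 'cy': 197.2895343975186, 'extrinsics': array([[ 0.33466827,  0.94233487, -0.00146326, -0.67408655],
       [ 0.89879476, -0.31873777,  0.3009555 , -0.03613659],
       [ 0.28313447, -0.10203543, -0.95363706,  0.39055843],
       [ 0.        ,  0.        ,  0.        ,  1.        ]])}
```

Emit:
jog_arm(motion="0 0 0 0 0 0.1515; 0 0 0 0 0 0.1515; 0 0 0 0 0 0.1515; 0 0 0 0 0 0.1515; -45 4 0 0 0 0; -45 4 0 0 0 0; -45 4 0 0 0 0; -45 4 0 0 0 0; -45 4 0 0 0 0; -45 4 0 0 0 0", hand=60)

```text
t: 1.35
tool_pos: [0.4035, 0.4297, 0.1824]
orientation: [[-0.584, 0.812, -0.0], [0.812, 0.584, -0.0], [-0.0, -0.001, -1.0]]
contact_force: [-0.3, 0.9, 0.4]
width: 0.0603
grasp_force: 0.0
```

Emit:
jog_arm(motion="-45 4 0 0 0 0; -45 4 0 0 0 0; -45 4 0 0 0 0; -45 4 0 0 0 0; -45 4 0 0 0 0; -45 4 0 0 0 0; -30 5 0 0 0 0; 0 0 0 0 0 0; 0 0 0 0 0 0")

```text
t: 2.48
tool_pos: [0.6007, 0.2056, 0.1823]
orientation: [[-0.585, 0.811, -0.001], [0.811, 0.585, 0.0], [0.001, -0.001, -1.0]]
contact_force: [-0.3, 0.8, -0.5]
width: 0.0597
grasp_force: 0.0
```

```bash
python3 - <<'E'
from h import *
s=read_state();c=camera_info("wrist");im=snapshot("wrist");cv2.imwrite("pics/w1.png",im)
np.save("w1.npy",c,allow_pickle=True)
print(s["t"],s["tool_pos"],np.arctan2(s["orientation"][1][0],s["orientation"][0][0]),s["contact_force"],s["width"])
E
```

```text
2.475 [0.60073888 0.2055946  0.18227838] 2.195751910876389 [-0.25991684  0.79690111 -0.51492636] 0.059706555372305896
```

View pics/w1.png

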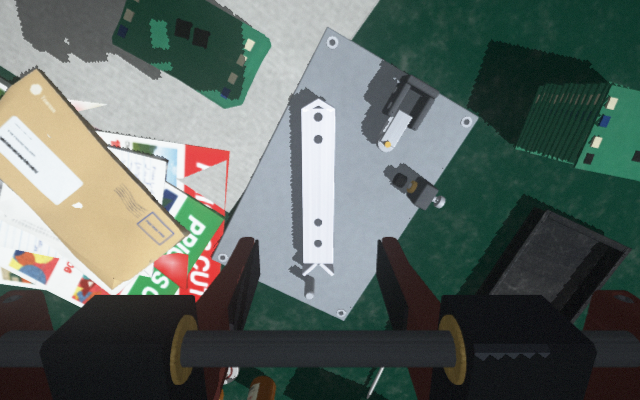

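The wrist view shows the bar upright in the picture: tip at (318,98), holes at (318,117), (318,139), (318,222) and (318,243), ear ends at (304,273) and (333,273). The post shows near (309,270–298). The plate corners are at (328,27), (478,121) and (344,320).

```bash
python3 - <<'E'
from h import *
c=np.load("w1.npy",allow_pickle=True).item();E=c["extrinsics"];print("cam pos",-E[:3,:3].T@E[:3,3])
th=1.6926;t=np.array([.6741,.0872]);M=np.array([[np.cos(th),-np.sin(th)],[np.sin(th),np.cos(th)]])
f=lambda p:((p[:,:2]-t)@M*1e3).round(1).tolist()
print("corners",f(ray("w",[(328,27),(478,121),(344,320)],.006,c)))
B=ray("w",[(318,98),(318,117),(318,139),(318,222),(318,243),(304,273),(333,273)],.028,c)
print("bar",f(B)); d=B[1]-B[4];print("yaw",np.arctan2(d[1],d[0])-th)
for z in(.006,.04):
  X=np.r_[M@[0,0]+t,z];print("post proj",z,proj("w",X,c))
im=cv2.imread("pics/w1.png")[225:345,250:400]
cv2.imwrite("pics/w1c.png",cv2.resize(im,None,fx=5,fy=5,interpolation=cv2.INTER_CUBIC))
E
```

```text
cam pos [0.55266446 0.27270329 0.38281076]
corners [[252.5, 116.3], [250.0, -66.1], [-31.3, -66.2]]
bar [[189.9, 93.0], [174.1, 84.3], [155.1, 73.8], [76.7, 30.7], [54.9, 18.7], [14.6, 14.7], [30.5, -14.1]]
yaw 0.5028934899265498
post proj 0.006 [[309.7054671  278.42093552]]
post proj 0.04 [[309.02681385 294.21070202]]
```

View pics/w1c.png

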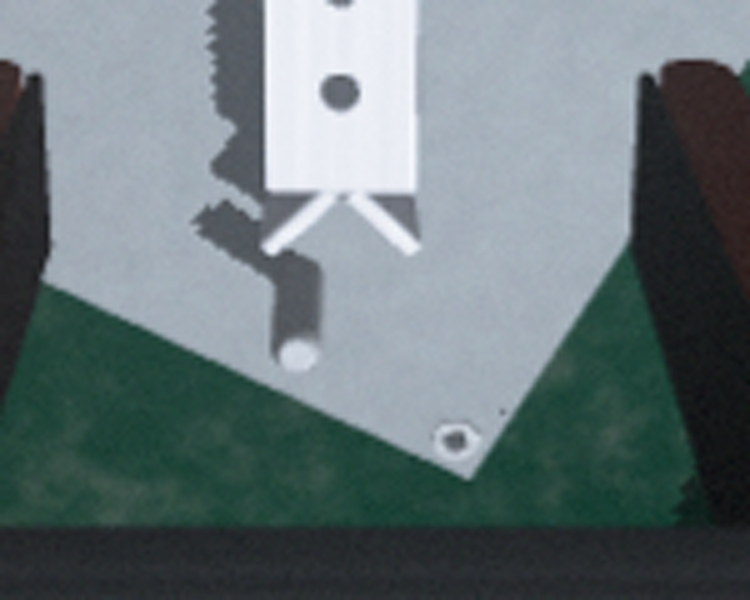

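The crop shows the post top at full-picture (309.4,296), the V apex at (318.2,263.4) and the ear ends at (303.4,274.4) and (333,274.4). So the notch is ahead of the post and to one side of it.

```bash
python3 - <<'E'
from h import *
c=np.load("w1.npy",allow_pickle=True).item()
s=read_state();O=s["orientation"];T=s["tool_pos"]
g=lambda p:((p-T)@np.array(O)*1e3).round(1)
B=ray("w",[(318,98),(318.2,263.4),(303.4,274.4),(333,274.4),(318,117),(318,243)],.028,c)
print("tool frame: tip,apex,ears,holes");print(g(B)[:,:2]);print("post",g(ray("w",[(309.4,296)],.04,c)))
E
```

```text
tool frame: tip,apex,ears,holes
[[ 7.160e+01  3.000e-01]
 [-1.076e+02  3.000e-01]
 [-1.215e+02 -1.650e+01]
 [-1.215e+02  1.720e+01]
 [ 5.350e+01  3.000e-01]
 [-8.250e+01  1.000e-01]]
post [[-141.9   -9.6  142.2]]
```

Emit:
jog_arm(motion="-11 0 30 0 0 0; 0 0 40 0 0 0; 0 0 40 0 0 0; 0 0 30 0 0 0; 0 0 15 0 0 0; 0 0 10 0 0 0; 0 0 5 0 0 0; 0 0 2 0 0 0; 0 0 0 0 0 0")

```text
t: 3.65
tool_pos: [0.6085, 0.1958, 0.0113]
orientation: [[-0.584, 0.812, 0.001], [0.812, 0.584, 0.0], [-0.0, 0.001, -1.0]]
contact_force: [-0.6, -0.4, 1.0]
width: 0.0597
grasp_force: 0.0
```

Emit:
jog_arm(motion="0 0 0 0 0 0; 0 0 0 0 0 0; 0 0 0 0 0 0; 0 0 0 0 0 0; 0 0 0 0 0 0; 0 0 0 0 0 0", hand=30)

```text
t: 4.4
tool_pos: [0.6081, 0.1957, 0.0107]
orientation: [[-0.584, 0.812, -0.0], [0.812, 0.584, 0.0], [0.0, -0.0, -1.0]]
contact_force: [-0.0, -0.1, 0.8]
width: 0.0302
grasp_force: 0.0
```

The fingers closed to 30 mm without feeling any force, so I'll look.

```bash
python3 - <<'E'
from h import *
a=snapshot("wrist");b=snapshot("top")[168:268,205:345];s=snapshot("scene")[160:240,190:350]
cv2.imwrite("pics/w2.png",np.vstack([np.hstack([cv2.resize(b,(400,286)),cv2.resize(s,(400,286))]),cv2.resize(a[100:],(640,300))[:, :640] if 0 else cv2.copyMakeBorder(a[100:],0,0,80,80,0)]))
E
```

```text
(no output)
```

View pics/w2.png

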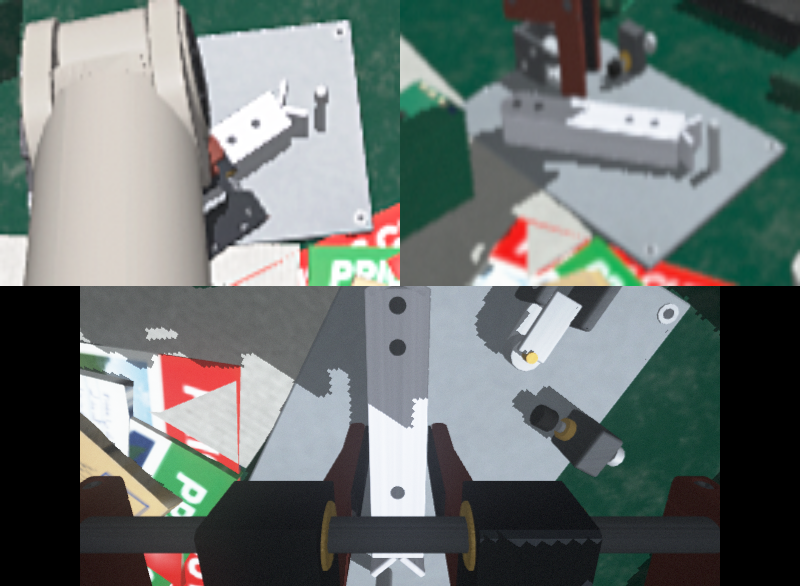

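The wrist view shows the fingers straddling the bar, with finger tips at columns 363 and 432 and the bar at 368–430. The gap is still slightly open, so I'll close further.

Emit:
jog_arm(motion="0 0 0 0 0 0; 0 0 0 0 0 0; 0 0 0 0 0 0; 0 0 0 0 0 0", hand=15)

```text
t: 5.05
tool_pos: [0.6081, 0.1957, 0.0107]
orientation: [[-0.584, 0.812, 0.0], [0.812, 0.584, 0.0], [0.0, 0.0, -1.0]]
contact_force: [-0.8, -0.7, -0.2]
width: 0.0153
grasp_force: 0.0
```

```bash
python3 - <<'E'
from h import *
s0=read_state();a=snapshot("wrist");s=snapshot("scene")[150:240,200:340];s1=read_state();print(s1["width"],s1["grasp_force"],s1["t"])
cv2.imwrite("pics/w3.png",np.vstack([cv2.resize(s,(420,270)),a[200:,110:530]]))
E
```

```text
0.0150899312458209 0.0 5.15
```

View pics/w3.png

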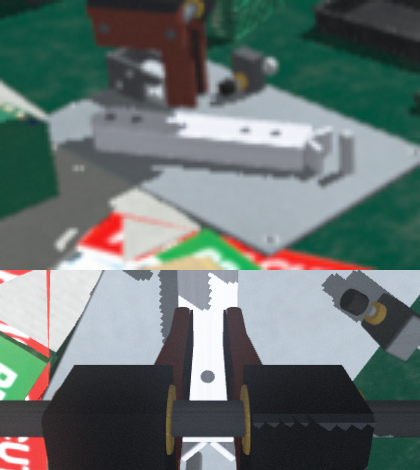

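The fingers are visibly sliding over the bar's top, so the tips are higher than the TCP reading suggests. I'll compare the projected TCP with the tips in the picture.

```bash
python3 - <<'E'
from h import *
s=read_state();c=camera_info("wrist");T=s["tool_pos"];O=np.array(s["orientation"])
for dz in(0,-19,-30,-45,-60):
  print(dz,[proj("w",T+O@[x/1e3,y/1e3,dz/1e3],c)[0].round(0).tolist() for x,y in((0,-7.5),(0,7.5),(10,-7.5),(10,7.5))])
w1=np.load("w1.npy",allow_pickle=True).item()
print("cam z",(-np.array(c["extrinsics"])[:3,:3].T@np.array(c["extrinsics"])[:3,3]),T)
E
```

```text
0 [[305.0, 228.0], [330.0, 228.0], [305.0, 212.0], [330.0, 212.0]]
-19 [[304.0, 241.0], [331.0, 241.0], [304.0, 224.0], [331.0, 224.0]]
-30 [[304.0, 249.0], [332.0, 249.0], [303.0, 232.0], [332.0, 232.0]]
-45 [[302.0, 263.0], [333.0, 263.0], [302.0, 244.0], [333.0, 244.0]]
-60 [[301.0, 278.0], [334.0, 278.0], [301.0, 259.0], [334.0, 259.0]]
cam z [0.55980178 0.26289647 0.21120073] [0.60809661 0.19567709 0.01075019]
```

Emit:
jog_arm(motion="0 0 0 0 0 0; 0 0 0 0 0 0; 0 0 0 0 0 0; 0 0 3 0 0 0; 0 0 3 0 0 0; 0 0 2 0 0 0; 0 0 0 0 0 0", hand=60)

```text
t: 6.02
tool_pos: [0.6079, 0.1956, 0.0025]
orientation: [[-0.584, 0.812, -0.0], [0.812, 0.584, -0.0], [0.0, -0.0, -1.0]]
contact_force: [-0.4, -0.9, 0.0]
width: 0.0598
grasp_force: 0.0
```

Emit:
jog_arm(motion="0 0 2 0 0 0; 0 0 2 0 0 0; 0 0 2 0 0 0; 0 0 2 0 0 0; 0 0 0 0 0 0")

```text
t: 6.65
tool_pos: [0.6079, 0.1956, -0.0055]
orientation: [[-0.584, 0.812, -0.0], [0.812, 0.584, -0.0], [0.0, -0.0, -1.0]]
contact_force: [0.3, 0.5, -0.1]
width: 0.06
grasp_force: 0.0
```

Emit:
jog_arm(motion="0 0 0 0 0 0; 0 0 0 0 0 0; 0 0 0 0 0 0; 0 0 0 0 0 0", hand=30)

```text
t: 7.15
tool_pos: [0.6081, 0.1957, -0.0052]
orientation: [[-0.584, 0.812, 0.0], [0.812, 0.584, 0.0], [0.0, 0.0, -1.0]]
contact_force: [-0.3, -0.6, 0.1]
width: 0.0305
grasp_force: 0.0
```

Emit:
jog_arm(motion="0 0 0 0 0 0; 0 0 0 0 0 0; 0 0 2 0 0 0; 0 0 2 0 0 0; 0 0 2 0 0 0; 0 0 2 0 0 0; 0 0 2 0 0 0; 0 0 0 0 0 0", hand=60)

```text
t: 8.15
tool_pos: [0.608, 0.1956, -0.0155]
orientation: [[-0.584, 0.812, -0.0], [0.812, 0.584, -0.0], [0.0, -0.0, -1.0]]
contact_force: [-0.8, -0.2, 0.4]
width: 0.06
grasp_force: 0.0
```

```bash
python3 - <<'E'
from h import *
s=read_state();c=camera_info("wrist");a=snapshot("wrist");T=s["tool_pos"];O=np.array(s["orientation"]);print(T,s["contact_force"])
for dz in(0,-19,-30,-45):
  print(dz,[proj("w",T+O@[x/1e3,y/1e3,dz/1e3],c)[0].round(0).tolist() for x,y in((0,-30),(0,30),(10,-30),(10,30))])
sc=snapshot("scene")[140:230,210:330]
cv2.imwrite("pics/w4.png",np.vstack([cv2.resize(sc,(480,360),interpolation=cv2.INTER_CUBIC),a[170:400,80:560]]))
E
```

```text
[ 0.60796203  0.19559711 -0.01546468] [-0.78383433 -0.17471307  0.39632166]
0 [[269.0, 228.0], [366.0, 228.0], [268.0, 212.0], [367.0, 212.0]]
-19 [[264.0, 241.0], [371.0, 241.0], [263.0, 224.0], [372.0, 224.0]]
-30 [[261.0, 249.0], [374.0, 249.0], [260.0, 232.0], [375.0, 232.0]]
-45 [[257.0, 263.0], [378.0, 263.0], [256.0, 244.0], [379.0, 244.0]]
```

View pics/w4.png

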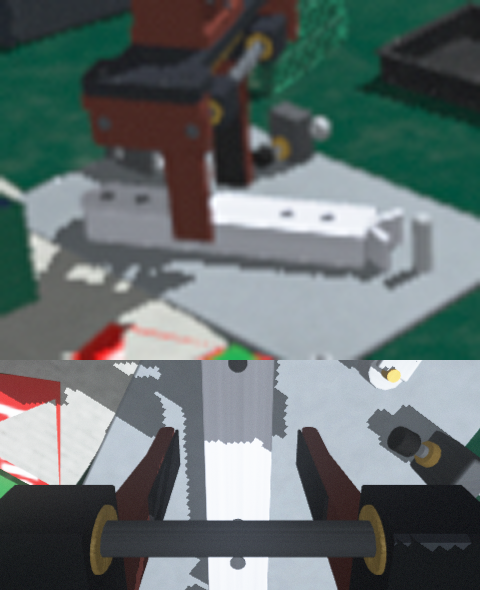

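The fingers now straddle the bar. In the scene view the near fingertip ends at about full-picture (258,200), just above the plate. I'll work out the tip's true height there.

```bash
python3 - <<'E'
from h import *
s=read_state();T=s["tool_pos"];O=np.array(s["orientation"])
for y in(-30,-38,30):
  for dz in (0,-10,-20,-30,-40): print(y,round((T[2]-dz/1e3)*1e3),[proj("scene",T+O@[x/1e3,y/1e3,dz/1e3])[0].round(1).tolist() for x in(-10,10)])
E
```

```text
-30 -15 [[264.8, 213.7], [256.8, 212.9]]
-30 -5 [[264.4, 210.1], [256.4, 209.2]]
-30 5 [[264.1, 206.4], [256.0, 205.6]]
-30 15 [[263.7, 202.7], [255.6, 201.9]]
-30 25 [[263.3, 199.0], [255.2, 198.2]]
-38 -15 [[263.6, 215.5], [255.6, 214.6]]
-38 -5 [[263.3, 211.9], [255.2, 211.0]]
-38 5 [[262.9, 208.2], [254.8, 207.3]]
-38 15 [[262.5, 204.5], [254.4, 203.6]]
-38 25 [[262.2, 200.7], [253.9, 199.9]]
30 -15 [[272.9, 201.2], [265.2, 200.4]]
30 -5 [[272.6, 197.7], [264.9, 196.9]]
30 5 [[272.3, 194.1], [264.5, 193.4]]
30 15 [[272.0, 190.5], [264.2, 189.8]]
30 25 [[271.6, 186.9], [263.8, 186.2]]
```

Emit:
jog_arm(motion="0 0 2 0 0 0; 0 0 2 0 0 0; 0 0 2 0 0 0; 0 0 2 0 0 0; 0 0 0 0 0 0")

```text
t: 8.88
tool_pos: [0.6079, 0.1956, -0.0235]
orientation: [[-0.584, 0.812, -0.0], [0.812, 0.584, -0.0], [0.0, -0.0, -1.0]]
contact_force: [-0.1, -0.0, 0.1]
width: 0.0603
grasp_force: 0.0
```

Emit:
jog_arm(motion="0 0 0 0 0 0; 0 0 0 0 0 0; 0 0 0 0 0 0; 0 0 0 0 0 0; 0 0 0 0 0 0", hand=28)

```text
t: 9.5
tool_pos: [0.6081, 0.1957, -0.0232]
orientation: [[-0.584, 0.812, 0.0], [0.812, 0.584, 0.0], [0.0, 0.0, -1.0]]
contact_force: [-0.0, -0.3, 1.0]
width: 0.0337
grasp_force: 30.0
```

Emit:
jog_arm(motion="-1 -2 0 0 0 0; -2 -3 0 0 0 0; -4 -3 0 0 0 0; -4 -2 0 0 0 0; -4 0 0 0 0 0; -3 0 0 0 0 0; 0 0 0 0 0 0; 0 0 0 0 0 0")

```text
t: 10.5
tool_pos: [0.6107, 0.1747, -0.0232]
orientation: [[-0.584, 0.812, 0.0], [0.812, 0.584, -0.001], [-0.001, -0.0, -1.0]]
contact_force: [-0.4, 1.0, 3.6]
width: 0.0334
grasp_force: 30.0
```

Emit:
jog_arm(motion="-1 0 0 0 0 0; -1 0 0 0 0 0; -1 0 0 0 0 0; 0 0 0 0 0 0")

```text
t: 11.0
tool_pos: [0.6122, 0.1733, -0.0232]
orientation: [[-0.585, 0.811, -0.0], [0.811, 0.585, 0.001], [0.0, 0.0, -1.0]]
contact_force: [-2.7, 3.1, 5.0]
width: 0.034
grasp_force: 30.0
```

Emit:
jog_arm(motion="-1 0 0 0 0 0; -1 0 0 0 0 0; 0 0 0 0 0 0; 0 0 0 0 0 0")

```text
t: 11.5
tool_pos: [0.6138, 0.171, -0.0232]
orientation: [[-0.584, 0.812, 0.001], [0.812, 0.584, -0.0], [-0.0, 0.0, -1.0]]
contact_force: [-1.1, 3.2, 2.7]
width: 0.0335
grasp_force: 30.0
```

Emit:
jog_arm(motion="-1 0 0 0 0 0; 0 0 0 0 0 0; 0 0 0 0 0 0")

```text
t: 11.88
tool_pos: [0.6141, 0.1704, -0.0232]
orientation: [[-0.584, 0.812, 0.0], [0.812, 0.584, 0.0], [-0.0, 0.0, -1.0]]
contact_force: [-0.7, 3.9, 3.3]
width: 0.0338
grasp_force: 30.0
```

Emit:
jog_arm(motion="-1 0 0 0 0 0; 0 0 0 0 0 0; 0 0 0 0 0 0")

```text
t: 12.25
tool_pos: [0.6143, 0.17, -0.0232]
orientation: [[-0.585, 0.811, -0.0], [0.811, 0.585, 0.0], [0.001, -0.0, -1.0]]
contact_force: [-1.5, 4.1, 6.4]
width: 0.034
grasp_force: 30.0
```

Emit:
jog_arm(motion="-1 0 0 0 0 0; 0 0 0 0 0 0; 0 0 0 0 0 0")

```text
t: 12.62
tool_pos: [0.6143, 0.17, -0.0232]
orientation: [[-0.585, 0.811, -0.001], [0.811, 0.585, 0.001], [0.002, -0.0, -1.0]]
contact_force: [-4.1, 6.0, 6.5]
width: 0.0339
grasp_force: 30.0
```

Emit:
jog_arm(motion="-1 0 0 0 0 0; 0 0 0 0 0 0; 0 0 0 0 0 0")

```text
t: 13.0
tool_pos: [0.6143, 0.17, -0.0232]
orientation: [[-0.585, 0.811, -0.002], [0.811, 0.585, 0.002], [0.003, -0.001, -1.0]]
contact_force: [-5.6, 6.3, 7.4]
width: 0.0337
grasp_force: 30.0
```

```bash
cat > st.py <<'E'
from h import *
F=[];TQ=[]
for i in range(4):
    im=snapshot("top");s=read_state();F.append(s["contact_force"]);TQ.append(s["wrist_torque"])
O=np.array(s["orientation"]);F=np.mean(F,0);th=1.6926;t=np.array([.6738,.0870])
yaw=np.arctan2(O[1][0],O[0][0]);p=np.array(s["tool_pos"])
c,sn=np.cos(th),np.sin(th);M=np.array([[c,-sn],[sn,c]])
print("t",s["t"],"F tool",(O.T@F).round(2),"F carrier",(M.T@F[:2]).round(2),"Tq",np.mean(TQ,0).round(2),"ang",round(yaw-th,4),"tcp carrier mm",((p[:2]-t)@M*1e3).round(1),p.round(4),"w",s["width"])
cv2.imwrite("pics/now.png",im)
E
python3 st.py
```

```text
t 13.2 F tool [ 9.17 -0.1  -7.6 ] F carrier [7.97 4.49] Tq [ 1.52  1.28 -0.07] ang 0.5034 tcp carrier mm [89.6 49. ] [ 0.6143  0.17   -0.0232] w 0.03358179784674817
```

The notch is seated: the post gives about 9 N along the bar with no lateral force. Now the swing about the post.

Emit:
jog_arm(motion="0.4 2.1 0 0 0 0.02; -0.1 4.1 0 0 0 0.04; -0.1 4.1 0 0 0 0.04; -0.1 4.1 0 0 0 0.04; -0.1 4.1 0 0 0 0.04; 0 0 0 0 0 0")

```text
t: 13.95
tool_pos: [0.6304, 0.1795, -0.0232]
orientation: [[-0.431, 0.903, -0.002], [0.903, 0.431, 0.002], [0.002, -0.001, -1.0]]
contact_force: [-3.8, 6.6, 7.6]
width: 0.034
grasp_force: 30.0
```

```bash
python3 st.py
```

```text
t 14.15 F tool [ 7.78 -1.56 -7.04] F carrier [6.86 3.94] Tq [ 1.38  1.05 -0.02] ang 0.3233 tcp carrier mm [97.1 31.8] [ 0.6304  0.1795 -0.0232] w 0.03374340418803676
```

Emit:
jog_arm(motion="-0.1 4.1 0 0 0 0.04; -0.1 4.1 0 0 0 0.04; -0.1 4.1 0 0 0 0.04; 0 2.1 0 0 0 0.02; 0 0 0 0 0 0")

```text
t: 14.78
tool_pos: [0.6431, 0.1845, -0.0232]
orientation: [[-0.302, 0.953, -0.003], [0.953, 0.302, 0.001], [0.002, -0.003, -1.0]]
contact_force: [-7.1, 5.2, 9.1]
width: 0.0341
grasp_force: 30.1
```

```bash
python3 st.py
```

```text
t 14.975 F tool [ 7.64 -4.48 -8.78] F carrier [6.68 5.79] Tq [1.19 1.49 0.48] ang 0.1848 tcp carrier mm [100.5  18.6] [ 0.6431  0.1845 -0.0232] w 0.03386860979657891
```

Emit:
jog_arm(motion="0 2.1 0 0 0 0.02; 0 2.1 0 0 0 0.02; 0 2.1 0 0 0 0.02; 0 0 0 0 0 0")

```text
t: 15.48
tool_pos: [0.6485, 0.186, -0.0232]
orientation: [[-0.244, 0.97, -0.005], [0.97, 0.244, 0.001], [0.002, -0.004, -1.0]]
contact_force: [-8.1, 4.8, 10.1]
width: 0.0338
grasp_force: 30.1
```

```bash
python3 st.py
```

```text
t 15.675 F tool [  6.83  -7.68 -10.56] F carrier [5.81 8.42] Tq [1.02 1.89 0.48] ang 0.1248 tcp carrier mm [101.3  13.1] [ 0.6485  0.186  -0.0232] w 0.03393459414579311
```

Emit:
jog_arm(motion="0.5 2.1 0 0 0 0.02; 0.5 2.1 0 0 0 0.02; 0 0 0 0 0 0")

```text
t: 16.05
tool_pos: [0.6522, 0.1869, -0.0232]
orientation: [[-0.205, 0.979, -0.005], [0.979, 0.205, -0.0], [0.001, -0.005, -1.0]]
contact_force: [-9.5, 3.2, 11.0]
width: 0.0335
grasp_force: 30.2
```

```bash
python3 st.py
```

```text
t 16.25 F tool [  5.05  -8.1  -11.65] F carrier [4.34 8.44] Tq [0.66 2.02 0.65] ang 0.0845 tcp carrier mm [101.7   9.2] [ 0.6523  0.1869 -0.0232] w 0.03323425155773093
```

Emit:
jog_arm(motion="0.3 2.1 -0.5 0 0 0.02; 0.2 2.1 -0.5 0 0 0.02; 0 0 0 0 0 0")

```text
t: 16.62
tool_pos: [0.659, 0.1881, -0.023]
orientation: [[-0.162, 0.987, 0.0], [0.987, 0.162, 0.0], [0.0, 0.0, -1.0]]
contact_force: [1.8, 4.9, -6.2]
width: 0.0335
grasp_force: 30.0
```

```bash
python3 st.py
```

```text
t 16.825 F tool [5.07 2.39 5.53] F carrier [ 5.16 -2.18] Tq [ 1.1  -0.31 -0.62] ang 0.0409 tcp carrier mm [102.2   2.5] [ 0.6589  0.1881 -0.0231] w 0.033616589070295126
```

Emit:
jog_arm(motion="0 0.5 0.6 0 0 0.005; 0 0.5 0 0 0 0.005; 0 0 0 0 0 0; 0 0 0 0 0 0")

```text
t: 17.32
tool_pos: [0.6598, 0.1883, -0.0231]
orientation: [[-0.153, 0.988, 0.0], [0.988, 0.153, 0.0], [0.0, 0.0, -1.0]]
contact_force: [-0.1, 4.8, -2.4]
width: 0.0336
grasp_force: 30.0
```

```bash
python3 st.py
```

```text
t 17.525 F tool [4.88 1.14 3.05] F carrier [ 4.91 -0.99] Tq [ 1.06 -0.02 -0.58] ang 0.0313 tcp carrier mm [102.2   1.6] [ 0.6598  0.1882 -0.0231] w 0.03378446506694857
```

Emit:
jog_arm(motion="0 0.5 0.3 0 0 0.005; 0 0.5 0 0 0 0.005; 0 0 0 0 0 0; 0 0 0 0 0 0")

```text
t: 18.02
tool_pos: [0.6609, 0.1884, -0.0231]
orientation: [[-0.143, 0.99, 0.0], [0.99, 0.143, 0.001], [0.0, 0.0, -1.0]]
contact_force: [-1.0, 5.6, -0.4]
width: 0.0339
grasp_force: 30.0
```

```bash
python3 st.py
```

```text
t 18.225 F tool [5.02 0.49 0.89] F carrier [ 5.03 -0.38] Tq [ 1.07  0.17 -0.62] ang 0.0215 tcp carrier mm [102.2   0.5] [ 0.6608  0.1884 -0.0231] w 0.03402583991718745
```

Emit:
jog_arm(motion="0 0.5 0 0 0 0.005; 0 0.5 0 0 0 0.005; 0 0 0 0 0 0; 0 0 0 0 0 0")

```text
t: 18.73
tool_pos: [0.6618, 0.1885, -0.0231]
orientation: [[-0.133, 0.991, 0.0], [0.991, 0.133, 0.0], [0.0, 0.0, -1.0]]
contact_force: [-0.9, 4.3, -0.7]
width: 0.0341
grasp_force: 30.0
```

```bash
python3 st.py
```

```text
t 18.925 F tool [4.94 0.11 0.59] F carrier [ 4.94 -0.06] Tq [ 1.07  0.18 -0.55] ang 0.0118 tcp carrier mm [102.2  -0.5] [ 0.6618  0.1885 -0.0231] w 0.03382861260194494
```

Emit:
jog_arm(motion="0 0.5 0 0 0 0.005; 0 0.5 0 0 0 0.005; 0 0 0 0 0 0; 0 0 0 0 0 0")

```text
t: 19.42
tool_pos: [0.6628, 0.1887, -0.0231]
orientation: [[-0.123, 0.992, 0.0], [0.992, 0.123, 0.0], [0.0, 0.0, -1.0]]
contact_force: [0.3, 5.0, -1.6]
width: 0.034
grasp_force: 30.0
```

```bash
python3 st.py
```

```text
t 19.625 F tool [5.22 0.21 1.15] F carrier [ 5.22 -0.2 ] Tq [ 1.07  0.18 -0.54] ang 0.002 tcp carrier mm [102.2  -1.4] [ 0.6628  0.1886 -0.0231] w 0.03368403411991556
```

Emit:
jog_arm(motion="0 0.5 0 0 0 0.005; 0 0.5 0 0 0 0.005; 0 0 0 0 0 0; 0 0 0 0 0 0")

```text
t: 20.12
tool_pos: [0.6637, 0.1888, -0.0231]
orientation: [[-0.114, 0.994, -0.0], [0.994, 0.114, 0.0], [0.0, -0.0, -1.0]]
contact_force: [-0.7, 5.1, -0.9]
width: 0.034
grasp_force: 30.0
```

```bash
python3 st.py
```

```text
t 20.325 F tool [ 5.19 -0.2   0.54] F carrier [5.2  0.16] Tq [ 1.06  0.23 -0.45] ang -0.0078 tcp carrier mm [102.2  -2.3] [ 0.6637  0.1887 -0.0231] w 0.03356514162536875
```

Emit:
jog_arm(motion="0 0.5 0 0 0 0.005; 0 0 0 0 0 0; 0 0 0 0 0 0")

```text
t: 20.7
tool_pos: [0.6638, 0.1888, -0.0232]
orientation: [[-0.109, 0.994, -0.001], [0.994, 0.109, 0.0], [0.0, -0.001, -1.0]]
contact_force: [-1.1, 4.8, 0.3]
width: 0.0335
grasp_force: 30.0
```

```bash
python3 st.py
```

```text
t 20.9 F tool [ 5.04 -1.22 -0.59] F carrier [5.06 1.15] Tq [ 1.01  0.47 -0.25] ang -0.0122 tcp carrier mm [102.2  -2.5] [ 0.6638  0.1888 -0.0231] w 0.0336885647701507
```

Contact with the buffer shows at an angle of about -0.009 rad: the torque and lateral force step and the motion stalls. I'll release, lift and re-approach with shut fingers on the +y side, 160 mm from the notch.

Emit:
jog_arm(motion="0 0 0 0 0 0; 0 0 0 0 0 0; 0 0 0 0 0 0; 0 0 -10 0 0 0; 0 0 -25 0 0 0; 0 0 -25 0 0 0; 0 0 0 0 0 0", hand=60)

```text
t: 21.78
tool_pos: [0.6663, 0.1888, 0.0397]
orientation: [[-0.109, 0.994, 0.005], [0.994, 0.109, 0.001], [0.001, 0.005, -1.0]]
contact_force: [0.6, -0.0, -0.1]
width: 0.0598
grasp_force: 0.0
```

Emit:
jog_arm(motion="20 -15 0 0 0 0; 20 -20 0 0 0 0; 16 -20 0 0 0 0; 0 0 0 0 0 0; 0 0 0 0 0 0; 0 0 0 0 0 0", hand=0)

```text
t: 22.52
tool_pos: [0.6045, 0.237, 0.0368]
orientation: [[-0.107, 0.994, 0.001], [0.994, 0.107, -0.001], [-0.001, 0.001, -1.0]]
contact_force: [0.5, 0.1, 0.6]
width: 0.0032
grasp_force: 0.0
```

```bash
python3 st.py; python3 - <<'E'
from h import *
s=read_state();a=snapshot("wrist");sc=snapshot("scene")[140:230,210:330]
cv2.imwrite("pics/w5.png",np.vstack([cv2.resize(sc,(480,270),interpolation=cv2.INTER_CUBIC),a[70:400,80:560]]))
E
```

```text
t 22.725 F tool [-0.32  0.1   0.33] F carrier [-0.32 -0.09] Tq [-0.07  0.05  0.01] ang -0.0137 tcp carrier mm [158.  51.] [0.6039 0.2377 0.0368] w 0.000804085568961453
```

View pics/w5.png

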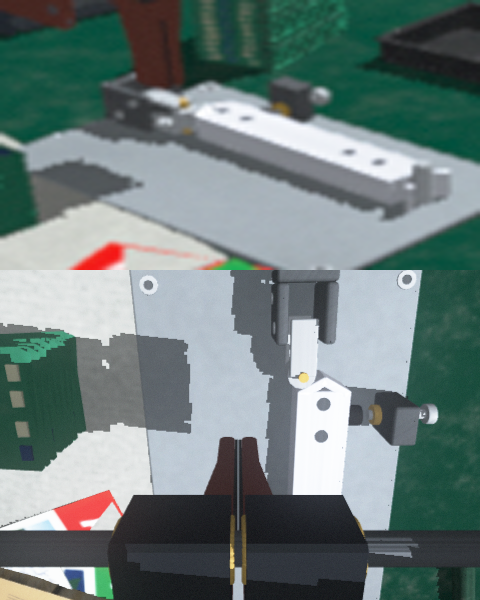

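The bar is in line: the roller (383,448 in the composite) sits past the point, the buffer (355,415) touches the bar, and the shut fingers hang on the +y side. I'll descend and press towards -y.

Emit:
jog_arm(motion="0 0 20 0 0 0; 0 0 20 0 0 0; 0 0 10 0 0 0; 0 0 4 0 0 0; 0 8 0 0 0 0; 0 5 0 0 0 0; 0 0 0 0 0 0; 0 0 0 0 0 0")

```text
t: 23.82
tool_pos: [0.6165, 0.2398, -0.0169]
orientation: [[-0.109, 0.994, 0.0], [0.994, 0.109, 0.0], [0.0, 0.0, -1.0]]
contact_force: [1.1, -0.2, 0.3]
width: 0.0002
grasp_force: 0.0
```

```bash
python3 st.py
```

```text
t 24.025 F tool [-0.2   0.08  0.26] F carrier [-0.2  -0.08] Tq [-0.06  0.04  0.  ] ang -0.0127 tcp carrier mm [158.6  38.6] [ 0.6162  0.2397 -0.0171] w 0.0006225305907647062
```

Emit:
jog_arm(motion="0 3 0 0 0 0; 0 2 0 0 0 0; 0 1 0 0 0 0; 0 1 0 0 0 0; 0 0 0 0 0 0; 0 0 0 0 0 0")

```text
t: 24.78
tool_pos: [0.6233, 0.2404, -0.0171]
orientation: [[-0.109, 0.994, -0.0], [0.994, 0.109, 0.0], [0.0, -0.0, -1.0]]
contact_force: [-0.8, 0.8, -0.0]
width: 0.0006
grasp_force: 0.0
```

Emit:
jog_arm(motion="0 1 0 0 0 0; 0 0 0 0 0 0; 0 0 0 0 0 0")

```text
t: 25.15
tool_pos: [0.6243, 0.2405, -0.0171]
orientation: [[-0.109, 0.994, -0.0], [0.994, 0.109, -0.0], [-0.0, -0.0, -1.0]]
contact_force: [-0.8, 0.2, -0.1]
width: 0.0008
grasp_force: 0.0
```

Emit:
jog_arm(motion="0 1 0 0 0 0; 0 0 0 0 0 0; 0 0 0 0 0 0")

```text
t: 25.52
tool_pos: [0.6253, 0.2407, -0.0172]
orientation: [[-0.109, 0.994, -0.0], [0.994, 0.109, 0.0], [0.0, -0.0, -1.0]]
contact_force: [-0.5, 0.3, -0.6]
width: 0.0009
grasp_force: 0.0
```

Emit:
jog_arm(motion="0 1 0 0 0 0; 0 0 0 0 0 0; 0 0 0 0 0 0")

```text
t: 25.9
tool_pos: [0.6263, 0.2408, -0.0172]
orientation: [[-0.109, 0.994, -0.0], [0.994, 0.109, -0.0], [-0.0, -0.0, -1.0]]
contact_force: [0.0, -0.6, 0.9]
width: 0.0002
grasp_force: 0.0
```

Emit:
jog_arm(motion="0 1 0 0 0 0; 0 0 0 0 0 0; 0 0 0 0 0 0")

```text
t: 26.28
tool_pos: [0.6273, 0.2409, -0.0172]
orientation: [[-0.109, 0.994, -0.0], [0.994, 0.109, 0.0], [0.0, -0.0, -1.0]]
contact_force: [-0.5, -0.3, 0.2]
width: 0.0002
grasp_force: 0.0
```

Emit:
jog_arm(motion="0 1 0 0 0 0; 0 0 0 0 0 0; 0 0 0 0 0 0")

```text
t: 26.65
tool_pos: [0.6283, 0.241, -0.0172]
orientation: [[-0.109, 0.994, -0.0], [0.994, 0.109, 0.0], [0.0, 0.0, -1.0]]
contact_force: [-0.4, 0.6, -0.2]
width: 0.0003
grasp_force: 0.0
```

Emit:
jog_arm(motion="0 1 0 0 0 0; 0 0 0 0 0 0; 0 0 0 0 0 0")

```text
t: 27.02
tool_pos: [0.6293, 0.2411, -0.0171]
orientation: [[-0.109, 0.994, 0.0], [0.994, 0.109, 0.0], [0.0, 0.0, -1.0]]
contact_force: [0.2, -0.4, 0.4]
width: 0.0003
grasp_force: 0.0
```

Emit:
jog_arm(motion="0 1 0 0 0 0; 0 0 0 0 0 0; 0 1 0 0 0 0; 0 0 0 0 0 0; 0 0 0 0 0 0")

```text
t: 27.65
tool_pos: [0.6313, 0.2413, -0.0171]
orientation: [[-0.109, 0.994, 0.0], [0.994, 0.109, 0.0], [0.0, 0.0, -1.0]]
contact_force: [-0.7, 0.2, 0.0]
width: 0.0005
grasp_force: 0.0
```

Emit:
jog_arm(motion="0 1 0 0 0 0; 0 0 0 0 0 0; 0 0 0 0 0 0")

```text
t: 28.02
tool_pos: [0.632, 0.2414, -0.0172]
orientation: [[-0.109, 0.994, -0.001], [0.994, 0.109, -0.0], [0.0, -0.001, -1.0]]
contact_force: [-2.5, -0.3, -0.0]
width: 0.0007
grasp_force: 0.8
```

Emit:
jog_arm(motion="0 1 0 0 0 0; 0 0 0 0 0 0; 0 0 0 0 0 0")

```text
t: 28.4
tool_pos: [0.6322, 0.2415, -0.0173]
orientation: [[-0.109, 0.994, -0.002], [0.994, 0.109, -0.0], [0.0, -0.002, -1.0]]
contact_force: [-4.6, 0.2, 4.4]
width: 0.0003
grasp_force: 2.6
```

Emit:
jog_arm(motion="0 1 0 0 0 0; 0 0 0 0 0 0; 0 1 0 0 0 0; 0 0 0 0 0 0; 0 0 0 0 0 0")

```text
t: 29.02
tool_pos: [0.6325, 0.2416, -0.0174]
orientation: [[-0.109, 0.994, -0.005], [0.994, 0.109, -0.0], [0.0, -0.005, -1.0]]
contact_force: [-10.4, -0.9, 7.3]
width: 0.0002
grasp_force: 4.9
```

```bash
python3 st.py
```

```text
t 29.225 F tool [-0.16 -9.72 -7.47] F carrier [-0.04  9.68] Tq [-0.31  2.19 -0.  ] ang -0.0125 tcp carrier mm [158.5  22.2] [ 0.6325  0.2416 -0.0174] w 0.0001306875304397906
```

Emit:
jog_arm(motion="0 1.2 0 0 0 0; 0 0 0 0 0 0; 0 0 0 0 0 0; 0 0 0 0 0 0; 0 0 0 0 0 0")

```text
t: 29.85
tool_pos: [0.6326, 0.2416, -0.0175]
orientation: [[-0.109, 0.994, -0.007], [0.994, 0.109, -0.001], [0.0, -0.007, -1.0]]
contact_force: [-11.4, -1.7, 10.1]
width: 0.0003
grasp_force: 6.3
```

```bash
python3 st.py
```

```text
t 30.05 F tool [  0.13 -12.61 -10.19] F carrier [ 0.28 12.54] Tq [-0.37  2.79 -0.03] ang -0.0125 tcp carrier mm [158.5  22.1] [ 0.6326  0.2416 -0.0175] w 0.0008502492121200504
```

Emit:
jog_arm(motion="0 0 -0.5 0 0 0; 0 0 -0.5 0 0 0; 0 0 0 0 0 0")

```text
t: 30.42
tool_pos: [0.6326, 0.2417, -0.0173]
orientation: [[-0.109, 0.994, -0.007], [0.994, 0.109, -0.001], [-0.0, -0.007, -1.0]]
contact_force: [-9.7, -0.1, 3.7]
width: 0.0006
grasp_force: 4.9
```

```bash
python3 st.py
```

```text
t 30.625 F tool [-0.14 -9.73 -3.25] F carrier [-0.01  9.71] Tq [-0.23  2.21 -0.03] ang -0.0124 tcp carrier mm [158.5  22.1] [ 0.6326  0.2416 -0.0173] w 0.0005831598982837398
```

Emit:
jog_arm(motion="0 0.6 -0.3 0 0 0; 0 0.6 -0.3 0 0 0; 0 0 0 0 0 0; 0 0 0 0 0 0")

```text
t: 31.12
tool_pos: [0.6327, 0.2417, -0.0173]
orientation: [[-0.109, 0.994, -0.009], [0.994, 0.109, -0.001], [-0.0, -0.009, -1.0]]
contact_force: [-10.5, -2.0, 2.4]
width: 0.0002
grasp_force: 5.6
```

```bash
python3 st.py
```

```text
t 31.325 F tool [  0.39 -11.73  -2.32] F carrier [ 0.54 11.7 ] Tq [-0.26  2.6  -0.02] ang -0.0123 tcp carrier mm [158.5  22. ] [ 0.6327  0.2416 -0.0173] w 0.0002777493122142588
```

Emit:
jog_arm(motion="0 0.4 0 0 0 0; 0 0.4 0 0 0 0; 0 0 0 0 0 0; 0 0 0 0 0 0; 0 0 0 0 0 0; 0 0 0 0 0 0")

```text
t: 32.08
tool_pos: [0.6328, 0.2417, -0.0173]
orientation: [[-0.109, 0.994, -0.01], [0.994, 0.109, -0.002], [-0.0, -0.011, -1.0]]
contact_force: [-12.7, -1.3, 3.9]
width: 0.0005
grasp_force: 6.6
```

```bash
python3 st.py
```

```text
t 32.275 F tool [  0.22 -13.1   -4.68] F carrier [ 0.38 13.04] Tq [-0.32  3.   -0.02] ang -0.0122 tcp carrier mm [158.6  21.9] [ 0.6328  0.2417 -0.0173] w 0.00033355622643901705
```

Emit:
jog_arm(motion="0 0.3 -0.2 0 0 0; 0 0.2 0 0 0 0; 0 0 0 0 0 0; 0 0 0 0 0 0; 0 0 0 0 0 0; 0 0 0 0 0 0; 0 0 0 0 0 0")

```text
t: 33.15
tool_pos: [0.6328, 0.2417, -0.0173]
orientation: [[-0.109, 0.994, -0.011], [0.994, 0.109, -0.002], [-0.0, -0.011, -1.0]]
contact_force: [-14.0, -0.9, 3.7]
width: 0.0006
grasp_force: 6.9
```

```bash
python3 st.py
```

```text
t 33.35 F tool [  0.07 -14.04  -4.33] F carrier [ 0.24 13.99] Tq [-0.32  3.13 -0.05] ang -0.0121 tcp carrier mm [158.5  21.9] [ 0.6328  0.2417 -0.0173] w 0.00035541183751349766
```

Held at about 14 N of push plus the roller for over half a second. Now I'll back off gently and lift clear.

Emit:
jog_arm(motion="0 -2 0 0 0 0; 0 -2 0 0 0 0; 0 -2 0 0 0 0; 0 -3 0 0 0 0; 0 -8 0 0 0 0; 0 -10 0 0 0 0; 0 0 -20 0 0 0; 0 0 -30 0 0 0; 0 0 -40 0 0 0; 0 0 0 0 0 0")

```text
t: 34.6
tool_pos: [0.6155, 0.2401, 0.0797]
orientation: [[-0.108, 0.994, 0.007], [0.994, 0.108, 0.004], [0.003, 0.008, -1.0]]
contact_force: [-0.1, -0.6, 0.0]
width: 0.0001
grasp_force: 0.0
```

Emit:
jog_arm(motion="0 -30 -30 0 0 0; 0 -40 0 0 0 0; 0 -40 0 0 0 0; 0 -20 0 0 0 0; 0 0 0 0 0 0; 0 0 0 0 0 0")

```text
t: 35.35
tool_pos: [0.484, 0.2253, 0.105]
orientation: [[-0.109, 0.994, 0.001], [0.994, 0.109, 0.0], [0.0, 0.001, -1.0]]
contact_force: [-0.5, 0.4, 0.3]
width: 0.0005
grasp_force: 0.0
```

```bash
python3 st.py; python3 - <<'E'
from h import *
a=cv2.imread("pics/now.png")[168:268,205:345];sc=snapshot("scene")[140:230,210:330]
cv2.imwrite("pics/end.png",np.hstack([cv2.resize(a,(420,300),interpolation=cv2.INTER_CUBIC),cv2.resize(sc,(380,300),interpolation=cv2.INTER_CUBIC)]))
E
```

```text
t 35.55 F tool [0.13 0.22 0.2 ] F carrier [ 0.13 -0.22] Tq [-0.06  0.07  0.02] ang -0.0134 tcp carrier mm [160.1 171.9] [0.4837 0.225  0.1046] w 0.000666134769561717
```

View pics/end.png

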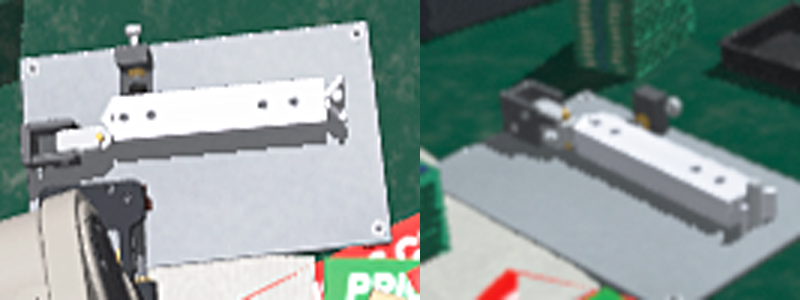

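The picture shows the bar in line, with its notch on the post (338,95), its side on the buffer (137,90) and the roller (100,138) past the point. The robot is clear of everything.

```bash
python3 -c "
from rig import *
print(finish_job())"
```

```text
the job is handed in; nothing more can be done
None
```

I seated the bar's notch on the post, swung it past the roller and pressed it on the buffer with about 14 N of push plus the roller's few newtons for over half a second. I then let go with the bar held between buffer and roller and handed the job in; no verdict was returned, the force on the buffer is my estimate from the wrist readings, and the bottle, tin and tape roll were never approached.

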